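# Open the extractor damper fully and start the fan

### The arm

A 7-joint arm with a two-finger parallel gripper is mounted at the origin on the work surface. World frame = base frame: x ahead of the robot, y to its left, z up, the work surface at z = 0. Lengths are in m, angles in rad, forces in N, time in s.
With the tool pointing down it reaches from about 0.4 to 0.9 m from the base axis. Payload 5.5 kg.
Tool frame: the origin (TCP) lies at the very end of the fingers, on their centre line; the grasp point (between the pads) lies 19 mm behind it; x points along the fingers, z is the direction in which the jaws open and shut, and the axes are right-handed (so a half turn about x gives the same grasp; the last joint's range is limited). The gripper opens to 92 mm and grips with 3 to 60 N. Pads are 19 mm wide; open, the fingers measure 130 mm over their backs; the gripper's body (75 mm by 190 mm) begins 47 mm behind the grasp point.
Start: joints at [0.263, 0.501, -0.427, 1.55, 0.221, 1.138, -0.21], TCP at [0.65, 0, 0.227] pointing down, gripper open.
Joint ranges: [-2.88, 2.88], [-0.31, 2.03], [-1.54, 1.56], [0.2, 2.42], [-1.41, 4.55], [0.19, 2.02], [-2.57, 2.57]. Speed limits (rad/s): [2.57, 2.57, 3.14, 3.14, 3.14, 3.14, 3.14].

### API

Orientations are given as a unit quaternion [w, x, y, z].
In Python, from workcell import * gives the robot as it stands. The module is installed in compiled form; this text tells all that it offers.
- The arm moves only by the tool play_rows, never from a script. Its argument "moves" is a list of rows, each a list of 3 entries, a list of its own where there are three numbers: the closure, from 0 (fully open) to 1 (shut), then the shift along the tool's x, y, z each as a share of 0.4 m, from -1 to 1, then the turn about the tool's x as a share of 45 degrees, from -1 to 1. In form: [[fingers, [dx, dy, dz], spin], ...]. A call has exactly 8 rows; each row shifts and turns the commanded pose from where the row before left it, along the tool's axes as they then stand; what a row does not reach is not made up. A row lasts 1/12 s, in which the tool goes at most 41.7 mm and 7.16 degrees, less where a joint would pass 70% of its speed; a pose out of reach is approached as far as the arm can. A call with a number of a shift or a turn outside -1 to 1 is refused whole. A call with a gripper value outside its range is refused whole. The fingers move at their own pace and stop on an object; "newtons" is the grip in N (left out, the last holds). Time passes only in rows, so rows that do not move let the fingers close, or fill a call up. It gives the time, the measured TCP pose, the force and the opening at its end, in the units of the state.
- read_state(): the state, without advancing time (a new reading comes with each control period).
- capture(name): name is "scene" or "side" or "wrist"; returns the picture (480x640x3 uint8, red, green, blue); there is no depth.
- get_calibration(name): a dict with "K" (3x3 intrinsics, pixels), "D" ([k1, k2, p1, p2, k3] as OpenCV has them; the pictures are not rectified), "R" (3x3) and "t" (3): a world point X has camera coordinates R X + t. Camera axes: x right, y down, z forward; pixel columns grow to the right and rows downward; lengths in m; the calibration is good to about 2 mm. A picture is of the moment at which its call begins: read the wrist's pose just before it. get_calibration takes no time and is no camera call; for the wrist camera it gives the pose at the moment of the call.
- hand_in(): hands the job in, once; it reports no verdict.
The state is a dict: "time_s": time; "joint_positions": joint angles; "qvel": joint speeds; "effort": joint torques, N m; "position": TCP position; "eef_rot": TCP orientation; "ft_force": force on the tool from outside, world axes, zero at the start; "ft_torque": the same for the moment, N m; "width": opening from 0.0 (shut) to 1.0 (fully open).
Only numpy, scipy, OpenCV 4.12 (cv2) and the standard library are available. Lean on these libraries where they do the work, as an engineer would, in place of code of your own. Each camera call takes 0.05 s, during which the arm holds its last target. There are 200 camera calls.

### The job

Get the dust extractor ready for cleaning finds. Working only with the fingertips or the outside of the fingers, push the orange knob of the damper lever from shut (red dot) past the half-open click (yellow dot) round to the fully open stop (green dot), then press the green start button all the way in and let it go. Leave the red stop button alone, do not take the knob between the fingers, and leave everything else on the bench lying where it is.

Things in the scene. Friction and masses are not known exactly. Their poses are not given: they have to be found in the camera images.
- extractor: Dust extractor, fixed, yaw within 0.3 rad. Grey damper box 180 (x) x 200 (y) x 70 mm; origin at its underside's centre, x away from robot, y left. Blue fan drum radius 70, 130 mm tall, at x +30, y +205; hood 68 mm tall to y -160; white canister radius 52, 100 mm tall, at x +190. On top a stop pin (radius 4, 14 mm tall) 55 mm from the pivot at each end of the swing.
- lever_pivot (a point): The vertical axis of the damper lever, on the box's top face (70 mm above the bench), 40 mm to the extractor's +x from the box's centre. Axes as the extractor's.
- lever_knob (a point): Centre of the top of the orange knob: upright cylinder, radius 11 mm, 52 mm tall (88 to 140 mm above the bench), on the end of a flat steel arm (16 mm wide, 82 to 88 mm above the bench), 100 mm from the pivot. Nothing else on that half of the box top is higher than the arm.
- damper_lever (a joint): Lever angle, rad, growing anticlockwise from above (knob goes from robot's left to right). 0 = shut stop, red dot (knob 0.6 rad to the +y side of the extractor's -x); 0.62 = half-open click, yellow dot; 1.2 = fully open stop, green dot. Sprung notches at all three, crests near 0.31 and 0.92: 3 to 10 N at the knob, then it snaps to the next notch and stays. Starts below 0.1.
- switchbox: White switch box, fixed, 85 (x) x 150 (y) x 45 mm tall, origin at the centre of its underside. On its top two round push buttons 70 mm apart along its y; which of them is start and which is stop varies.
- start_button_top (a point): Centre of the top face of the green start button: radius 14 mm, 67 mm above the bench when out, standing 10 mm out of a black collar of radius 22 mm. The point moves with the button.
- start_button (a joint): Travel of the green button, m: 0 out, 0.006 fully in; springs back, about 5 N holds it fully in. Presses straight down.
- stop_button_top (a point): Centre of the top face of the red stop button, same size: not to be pressed.
- stop_button (a joint): Travel of the red button, m, as the green one.
- jar: Loose closed jar, radius 30, 75 mm tall, origin under its centre.
- mug: Loose white mug, radius 40, 92 mm tall, handle at its +y, origin under its centre.
- brush: Loose brush, 180 mm long, lying along its x, origin at the middle of its underside.
- tray: Loose white tray 90 x 120 x 25 mm, origin under its centre.
- sherd: Terracotta sherd about 50 mm wide, 8 mm thick, lying loose in the tray, origin under its centre.
- weight: Loose brass weight, radius 15, 40 mm tall, standing on the damper box's top behind the pivot; origin under its centre.
- bottle: Loose amber bottle, radius 30, 140 mm tall, origin under its centre.

How it is judged:
By the outcome, as a careful person would: the job done as asked, in the order asked, and still so for the second after the job is handed in, with the robot touching nothing.
It also fails if it takes over 51 s, if anything falls off the work surface, if the arm or the gripper's body presses on something with over 40 N, if the wrist force passes 120 N, or if a joint passes its speed limit or range.

## Working session

There is one attempt and no reset: what is moved stays moved. The work goes in short steps, Python scripts to look and compute and a tool call to move; the robot and the scene stay as the last step left them, time stands still between calls to the robot, and variables do not carry over. Pictures are saved under pics/ and viewed, about 8 in all and at most 12, crops included, and the job is handed in when it is done.

Besides the shell and the picture viewer there is one more tool, called after "Emit:" by a JSON object that holds its "api" and its "payload", one argument or row to a line. play_rows: Moves the arm, as the interface text tells. Its arguments: {"type":"object","properties":{"moves":{"type":"array"},"newtons":{"type":"number"}},"required":["moves"]}

```bash
mkdir -p pics
python3 - <<'E'
from workcell import *
import cv2
s=read_state();print({k:s[k] for k in("time_s","position","eef_rot","width")})
for n in("scene","side"):
    cv2.imwrite(f"pics/{n}0.png",capture(n)[:,:,::-1]); c=get_calibration(n);print(n,c["K"],c["D"],c["R"],c["t"])
E
```

```text
{'time_s': 0.0, 'position': array([ 6.49297214e-01, -8.58317896e-05,  2.25674104e-01]), 'eef_rot': array([7.06409579e-01, 2.09191584e-05, 7.07803296e-01, 1.36319115e-05]), 'width': 0.9994641316756376}
scene [[551.13826803   0.         323.05608095]
 [  0.         551.13826803 233.97710085]
 [  0.           0.           1.        ]] [-0.027893  0.        0.        0.        0.      ] [[ 0.17671558  0.9841201   0.01671006]
 [ 0.77509141 -0.12867713 -0.61860771]
 [-0.60663408  0.12226945 -0.78552229]] [-0.04421935 -0.37294266  1.62926651]
side [[608.11012856   0.         315.75433324]
 [  0.         608.11012856 233.45310153]
 [  0.           0.           1.        ]] [-0.13948098  0.          0.          0.          0.        ] [[ 0.84797593 -0.52988074  0.01277634]
 [-0.39541025 -0.64846538 -0.65049472]
 [ 0.35296963  0.54655197 -0.75940331]] [-0.47835964  0.26150273  1.37402859]
```

View pics/scene0.png

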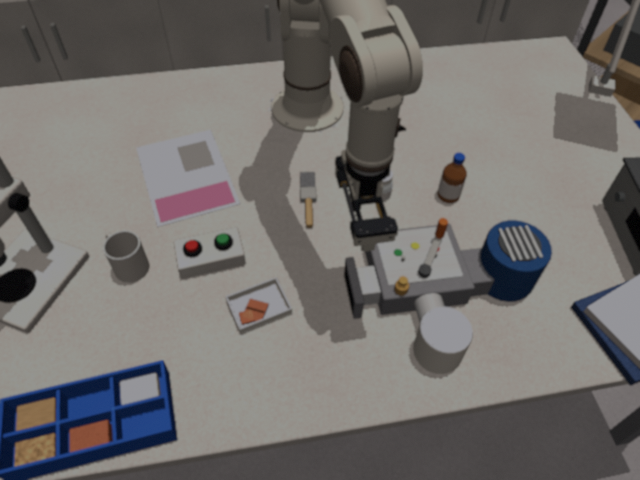

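View pics/side0.png

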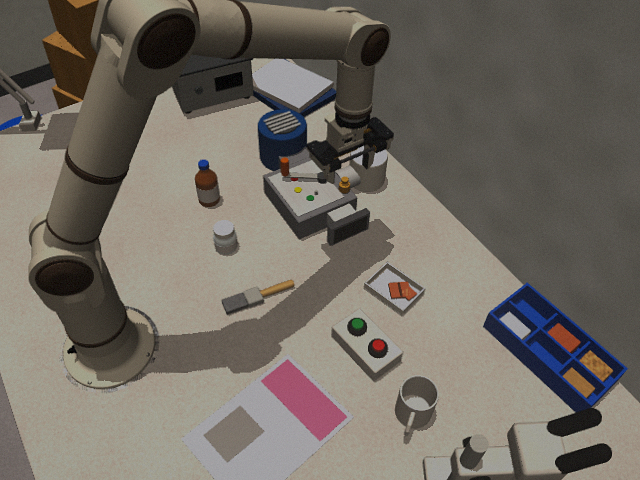

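The scene view shows the knob near (442,222), the green button near (223,240) and the red one near (192,247). In the side view they are at (284,160), (358,325) and (378,346). I'll enlarge both views.

Run:
```python
import cv2,numpy as np
a=cv2.imread("pics/scene0.png");b=cv2.imread("pics/side0.png")
f=lambda i,x,y,w,h,s:cv2.resize(i[y:y+h,x:x+w],None,fx=s,fy=s,interpolation=cv2.INTER_CUBIC)
# scene lever 360..480,205..305 ; side lever 255..375,140..240 ; scene buttons 165..255,215..275; side buttons 320..410,305..365
t=np.hstack([f(a,370,205,100,100,4),f(b,260,140,100,100,4)])
u=np.hstack([f(a,165,220,100,50,4),f(b,320,310,100,50,4)])
cv2.imwrite("pics/c0.png",np.vstack([t,u]))
```

```text
(no output)
```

View pics/c0.png

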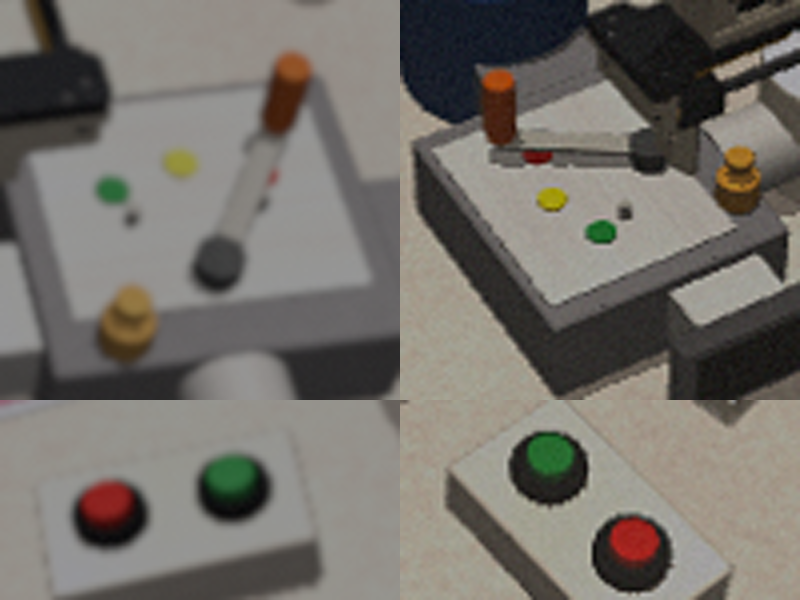

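```bash
cat > h.py <<'E'
from workcell import *
import numpy as np,cv2
def ray(c,p):
    u=cv2.undistortPoints(np.array([[p]],float),np.array(c["K"]),np.array(c["D"]))[0,0]
    R=np.array(c["R"]);return -R.T@np.array(c["t"]),R.T@np.r_[u,1]
def tri(obs):
    A=np.zeros((3,3));b=np.zeros(3)
    for c,p in obs:
        o,d=ray(c,p);d=d/np.linalg.norm(d);P=np.eye(3)-np.outer(d,d);A+=P;b+=P@o
    X=np.linalg.solve(A,b)
    return X
def proj(c,X): return cv2.projectPoints(np.array([X],float),cv2.Rodrigues(np.array(c["R"]))[0],np.array(c["t"]),np.array(c["K"]),np.array(c["D"]))[0].ravel()
E
python3 - <<'E'
from h import *
C={n:get_calibration(n) for n in("scene","side")}
for n,a,b in [("knob",(443.5,221.7),(284.7,160)),("hub",(424.7,269.2),(322,175.5)),("gdot",(398,252.5),(310.2,198)),("ydot",(415.2,245.7),(298,189.7)),("gbtn",(222.2,239),(357.5,323.2)),("rbtn",(191.5,244.2),(378.5,345)),("weight",(402.7,279.5),(345,178.7))]:
    X=tri([(C["scene"],a),(C["side"],b)]);print(n,X.round(4),(proj(C["scene"],X)-a).round(1),(proj(C["side"],X)-b).round(1))
from scipy.spatial.transform import Rotation as R
q=read_state()["eef_rot"];print(R.from_quat(np.r_[q[1:],q[0]]).as_matrix().round(3))
E
```

```text
knob [0.5911 0.2001 0.1388] [-0.1  0.1] [-0. -0.]
hub [0.6719 0.1425 0.0889] [ 0.2 -0.1] [0.1 0.1]
gdot [0.6093 0.102  0.0729] [-0.1  0.1] [-0.1 -0.1]
ydot [0.5976 0.1447 0.0731] [-0.2  0.1] [-0.1 -0.1]
gbtn [ 0.5009 -0.2764  0.0647] [ 0.3 -0.2] [0.3 0.2]
rbtn [ 0.507  -0.346   0.0668] [-0.3  0.2] [-0.3 -0.2]
weight [0.7037 0.0821 0.1116] [ 0.1 -0. ] [0. 0.]
[[-0.002 -0.     1.   ]
 [ 0.     1.     0.   ]
 [-1.     0.    -0.002]]
```

Emit:
{"api": "play_rows", "payload": {
  "moves": [
    [1,[0,0.078,-0.02],0],
    [1,[0,0.078,-0.02],0],
    [1,[0,0.078,-0.02],0],
    [1,[0,0.078,-0.02],0],
    [1,[0,0.078,-0.02],0],
    [1,[0,0.078,-0.02],0],
    [1,[0,0.078,-0.02],0],
    [1,[0,0.078,-0.02],0]
  ],
  "newtons": 20
}}

```text
time_s: 0.77
position: [0.5851, 0.2508, 0.2263]
eef_rot: [0.707, -0.0, 0.707, -0.0]
ft_force: [-0.0, -0.2, 0.1]
width: 0.472
```

Run:
```python
from h import *
s=read_state();print(s["time_s"],s["position"],s["width"],s["ft_force"])
c=get_calibration("wrist");cv2.imwrite("pics/w1.png",capture("wrist")[:,:,::-1])
for X in ([.591,.2,.14],[.672,.1425,.088],s["position"]):print(proj(c,X))
o,d=ray(get_calibration("scene"),(449,193));print("bottle",o-d*o[2]/d[2])
```

```text
0.7667 [0.58512055 0.25083787 0.22629369] 0.4722472767094007 [-0.00678473 -0.23750275  0.12058183]
[330.74414096 322.55475703]
[425.29770776 355.88180269]
[322.08252349 308.20117007]
bottle [0.39483348 0.30596078 0.        ]
```

View pics/w1.png

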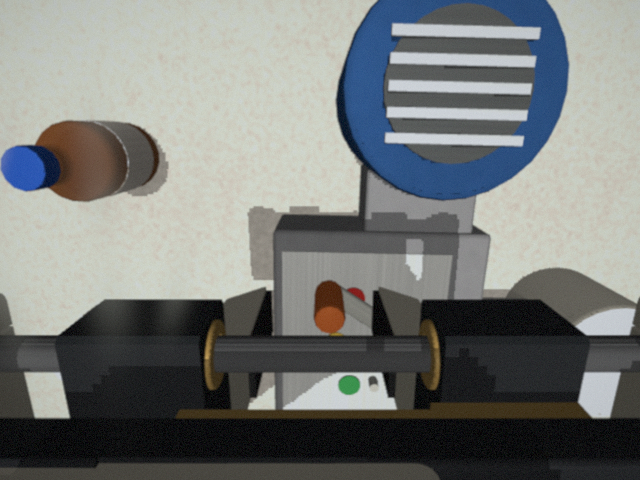

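The wrist view shows the knob top near (330,320), matching the projection, and the landing spot behind it is free.

Emit:
{"api": "play_rows", "payload": {
  "moves": [
    [1,[0,0,0],0],
    [1,[0,0,0],0],
    [1,[0,0,0],0],
    [1,[0.06,0,0],0],
    [1,[0.06,0,0],0],
    [1,[0.06,0,0],0],
    [1,[0.06,0,0],0],
    [1,[0.06,0,0],0]
  ]
}}

```text
time_s: 1.48
position: [0.587, 0.247, 0.1055]
eef_rot: [0.707, 0.001, 0.707, -0.002]
ft_force: [0.5, -0.4, 0.0]
width: 0.005
```

Emit:
{"api": "play_rows", "payload": {
  "moves": [
    [1,[0,-0.02,0],0],
    [1,[0,-0.02,0],0],
    [1,[0,-0.02,0],0],
    [1,[0,-0.02,-0.006],0],
    [1,[0,-0.02,-0.006],0],
    [1,[0,-0.02,-0.006],0],
    [1,[0,-0.02,-0.006],0],
    [1,[0,-0.02,-0.004],0]
  ]
}}

```text
time_s: 2.15
position: [0.5747, 0.1868, 0.1088]
eef_rot: [0.708, 0.0, 0.706, 0.001]
ft_force: [1.3, -1.4, -0.1]
width: 0.002
```

Emit:
{"api": "play_rows", "payload": {
  "moves": [
    [1,[0,-0.02,0],0],
    [1,[0,-0.02,0],0],
    [1,[0,-0.02,0.004],0],
    [1,[0,-0.02,0.006],0],
    [1,[0,-0.02,0.006],0],
    [1,[0,-0.02,0.008],0],
    [1,[0,-0.015,0.006],0],
    [1,[0,-0.015,0.006],0]
  ]
}}

```text
time_s: 2.82
position: [0.5901, 0.1239, 0.107]
eef_rot: [0.707, 0.0, 0.707, -0.001]
ft_force: [0.3, 1.3, -0.5]
width: 0.002
```

Run:
```python
from h import *
s=read_state();print(s["time_s"],s["position"],s["ft_force"])
a=capture("scene");b=capture("side")
f=lambda i,x,y:cv2.resize(i[y:y+100,x:x+100],None,fx=4,fy=4,interpolation=cv2.INTER_CUBIC)
cv2.imwrite("pics/p1.png",np.hstack([f(a,370,205),f(b,260,140)])[:,:,::-1])
```

```text
2.8167 [0.59008856 0.12392655 0.10700381] [ 0.29647862  1.33645971 -0.52925881]
```

View pics/p1.png

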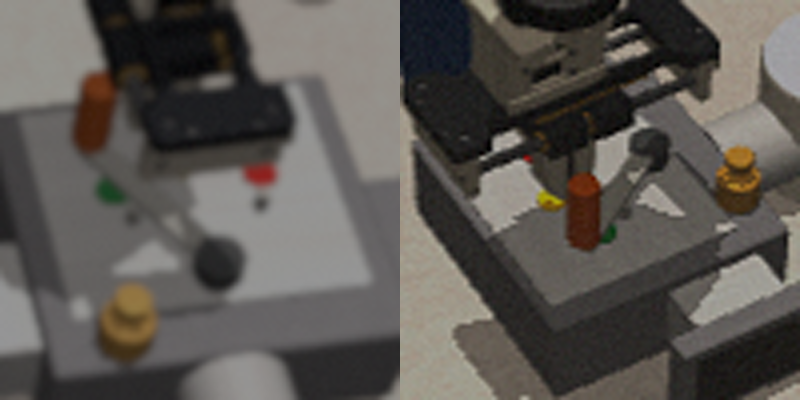

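The knob has snapped over to the green side, with its top at about scene (394.5,226) and side (306,185.5). I'll compute the lever angle.

Run:
```python
from h import *
X=tri([(get_calibration("scene"),(394.6,225.7)),(get_calibration("side"),(305.8,185.4))]);d=X[:2]-[.6719,.1425]
print(X,np.hypot(*d),np.arctan2(-d[1],-d[0]),"swing from start",np.arctan2(-d[1],-d[0])+.618)
```

```text
[0.58779273 0.09050736 0.14151328] 0.09888006671934711 0.5536732328276609 swing from start 1.171673232827661
```

A gentle follow-up push will confirm it's on the stop.

Emit:
{"api": "play_rows", "payload": {
  "moves": [
    [1,[0,-0.01,-0.003],0],
    [1,[0,-0.01,-0.003],0],
    [1,[0,-0.006,0],0],
    [1,[0,-0.004,0],0],
    [1,[0,-0.003,0],0],
    [1,[0,-0.002,0],0],
    [1,[0,0,0],0],
    [1,[0,0,0],0]
  ]
}}

```text
time_s: 3.58
position: [0.5867, 0.1128, 0.1068]
eef_rot: [0.707, 0.0, 0.707, 0.001]
ft_force: [-0.3, 2.4, -0.6]
width: 0.007
```

Emit:
{"api": "play_rows", "payload": {
  "moves": [
    [1,[0,-0.003,0],0],
    [1,[0,-0.003,0],0],
    [1,[0,-0.003,0],0],
    [1,[0,-0.003,0],0],
    [1,[0,0,0],0],
    [1,[0,0,0],0],
    [1,[0,0,0],0],
    [1,[0,0,0],0]
  ]
}}

```text
time_s: 4.25
position: [0.5866, 0.1125, 0.1069]
eef_rot: [0.708, 0.001, 0.707, 0.004]
ft_force: [0.6, 12.0, -3.4]
width: 0.007
```

The lever took 12 N without moving, so it is on the stop. Now back off and go to the button.

Emit:
{"api": "play_rows", "payload": {
  "moves": [
    [1,[0,0.04,0],0],
    [1,[0,0.04,0],0],
    [1,[-0.05,0,0],0],
    [1,[-0.08,0,0],0],
    [1,[-0.08,0,0],0],
    [1,[0,0,0],0],
    [1,[0,-0.04,-0.01],0],
    [1,[0,-0.08,-0.015],0]
  ]
}}

```text
time_s: 4.92
position: [0.5774, 0.0949, 0.192]
eef_rot: [0.708, -0.001, 0.706, 0.003]
ft_force: [0.6, 0.1, -0.3]
width: 0.005
```

Emit:
{"api": "play_rows", "payload": {
  "moves": [
    [1,[0,-0.09,-0.02],0],
    [1,[0,-0.09,-0.025],0],
    [1,[0,-0.09,-0.025],0],
    [1,[0,-0.09,-0.025],0],
    [1,[0,-0.09,-0.025],0],
    [1,[0,-0.09,-0.025],0],
    [1,[0,-0.09,-0.025],0],
    [1,[0,-0.09,-0.01],0]
  ]
}}

```text
time_s: 5.58
position: [0.5028, -0.1999, 0.1908]
eef_rot: [0.707, -0.0, 0.708, -0.001]
ft_force: [1.0, 0.7, 0.0]
width: 0.003
```

Emit:
{"api": "play_rows", "payload": {
  "moves": [
    [1,[0,-0.07,0],0],
    [1,[0,-0.06,0],0],
    [1,[0,-0.05,0],0],
    [1,[0,0,0],0],
    [1,[0.05,0,0],0],
    [1,[0.05,0,0],0],
    [1,[0.05,0,0],0],
    [1,[0.05,0,0],0]
  ]
}}

```text
time_s: 6.25
position: [0.5046, -0.2691, 0.1101]
eef_rot: [0.707, -0.0, 0.707, -0.0]
ft_force: [-0.1, -0.3, -0.2]
width: 0.006
```

Run:
```python
from h import *
a=capture("scene");b=capture("side");s=read_state();print(s["position"],s["ft_force"])
f=lambda i,x,y:cv2.resize(i[y:y+100,x:x+100],None,fx=4,fy=4,interpolation=cv2.INTER_CUBIC)
cv2.imwrite("pics/b1.png",np.vstack([np.hstack([f(a,165,175),f(b,320,265)]),np.hstack([f(a,370,205),f(b,260,140)])])[:,:,::-1][::1])
i=cv2.imread("pics/b1.png");cv2.imwrite("pics/b1.png",cv2.resize(i,(600,600)))
```

```text
[ 0.50201785 -0.26782478  0.10757198] [-0.45119593  0.57449456 -0.13785406]
```

View pics/b1.png

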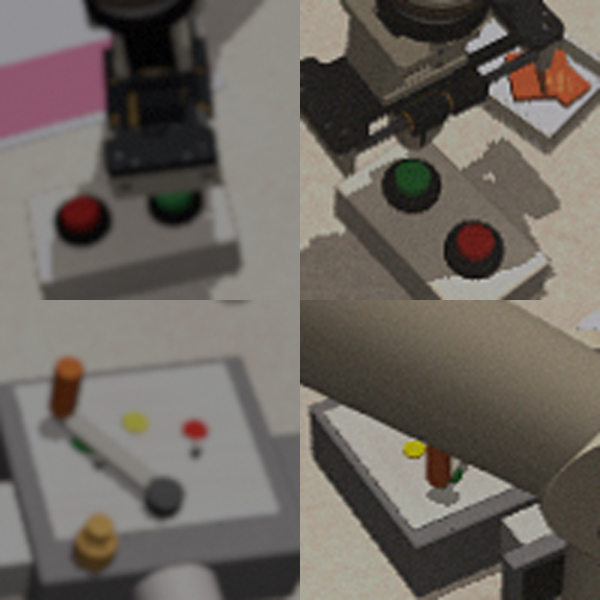

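The lever is resting on the green dot and the fingertips are just above the green button. I'll shift 9 mm in -y and lower in stages.

Emit:
{"api": "play_rows", "payload": {
  "moves": [
    [1,[0,-0.022,0],0],
    [1,[0,0,0],0],
    [1,[0.03,0,0],0],
    [1,[0.03,0,0],0],
    [1,[0.02,0,0],0],
    [1,[0,0,0],0],
    [1,[0,0,0],0],
    [1,[0,0,0],0]
  ]
}}

```text
time_s: 7.02
position: [0.5049, -0.2778, 0.0786]
eef_rot: [0.707, -0.0, 0.707, 0.0]
ft_force: [-0.1, -0.8, 1.0]
width: 0.005
```

Emit:
{"api": "play_rows", "payload": {
  "moves": [
    [1,[0.005,0,0],0],
    [1,[0.005,0,0],0],
    [1,[0.005,0,0],0],
    [1,[0.005,0,0],0],
    [1,[0.005,0,0],0],
    [1,[0.005,0,0],0],
    [1,[0,0,0],0],
    [1,[0,0,0],0]
  ]
}}

```text
time_s: 7.68
position: [0.5048, -0.278, 0.0667]
eef_rot: [0.707, 0.0, 0.707, 0.0]
ft_force: [-0.3, -0.5, 1.6]
width: 0.008
```

Emit:
{"api": "play_rows", "payload": {
  "moves": [
    [1,[0.004,0,0],0],
    [1,[0.004,0,0],0],
    [1,[0.004,0,0],0],
    [1,[0.004,0,0],0],
    [1,[0,0,0],0],
    [1,[0,0,0],0],
    [1,[0,0,0],0],
    [1,[0,0,0],0]
  ]
}}

```text
time_s: 8.35
position: [0.5049, -0.278, 0.0612]
eef_rot: [0.707, -0.0, 0.707, -0.0]
ft_force: [-3.8, 1.9, 10.8]
width: 0.004
```

Emit:
{"api": "play_rows", "payload": {
  "moves": [
    [1,[0.003,0,0],0],
    [1,[0.003,0,0],0],
    [1,[0,0,0],0],
    [1,[0,0,0],0],
    [1,[0,0,0],0],
    [1,[0,0,0],0],
    [1,[0,0,0],0],
    [1,[0,0,0],0]
  ]
}}

```text
time_s: 9.02
position: [0.5051, -0.2781, 0.0608]
eef_rot: [0.707, -0.0, 0.707, -0.0]
ft_force: [-8.7, 3.8, 25.9]
width: 0.006
```

Emit:
{"api": "play_rows", "payload": {
  "moves": [
    [1,[-0.01,0,0],0],
    [1,[-0.02,0,0],0],
    [1,[-0.04,0,0],0],
    [1,[-0.06,0,0],0],
    [1,[-0.06,0,0],0],
    [1,[-0.06,0,0],0],
    [1,[-0.06,0,0],0],
    [1,[0,0,0],0]
  ]
}}

```text
time_s: 9.68
position: [0.5078, -0.2793, 0.1868]
eef_rot: [0.71, -0.001, 0.705, -0.001]
ft_force: [1.0, 0.1, 0.3]
width: -0.001
```

Run:
```python
from h import *
a=capture("scene");b=capture("side");s=read_state();print(s["time_s"],s["position"],s["ft_force"])
cv2.imwrite("pics/s2.png",a[:,:,::-1])
f=lambda i,x,y:cv2.resize(i[y:y+100,x:x+100],None,fx=3,fy=3,interpolation=cv2.INTER_CUBIC)
cv2.imwrite("pics/b2.png",np.vstack([np.hstack([f(a,165,195),f(b,320,285)]),np.hstack([f(a,370,205),f(b,260,140)])])[:,:,::-1])
```

```text
9.7833 [ 0.50544725 -0.27837723  0.18281763] [-0.19332584  0.03841811 -0.01801336]
```

View pics/b2.png

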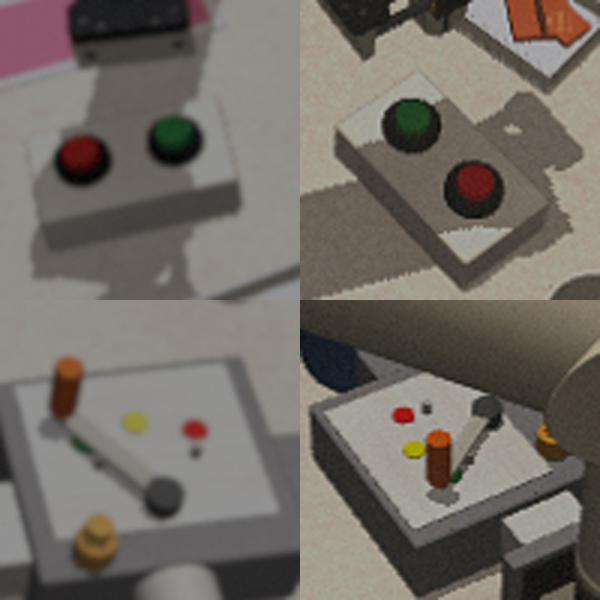

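View pics/s2.png

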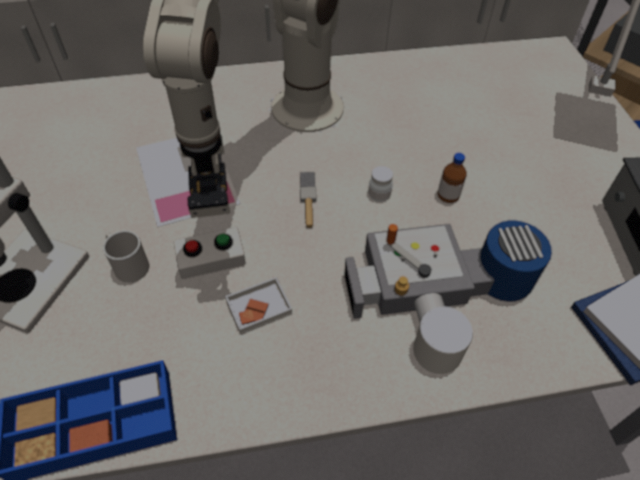

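The lever is at the green dot (knob at scene pixel (392,228)) and the green button is back out at (223,240). Everything else is where it was, and the arm is clear of the bench.

```bash
python3 -c "
from workcell import *
hand_in()"
```

```text
the job is handed in; nothing more can be done
```

The damper lever is fully open, the green start button has been pressed all the way in and let go, and the job is handed in. It took about 9.8 s of robot time. I got no verdict back.

- **Lever:** I pushed the knob with the outside of the closed fingers, past the yellow dot to the green one. I measured about 1.17 rad of swing from where it started. A further gentle push met 12 N with no movement, so it is on the stop. Later pictures show it still at the green dot.
- **Start button:** I pressed it with the closed fingertips until they stopped moving, at 61 mm above the bench (67 mm when out) with 26 N. In the last picture it is back out.
- **Everything else:** I never touched the red stop button, and the knob was not taken between the fingers. The loose objects look unmoved in the last pictures. The jar was hidden by the arm in the first scene picture, and I did not compare its position by measurement. The arm ended clear of everything, with about 0 N on the wrist.

No check failed. The 0.03 rad short of the nominal 1.2 rad swing is within measuring error, and the lever need not have started at exactly 0.

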